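Snap the storage container's lid shut all the way round

ROBOT

A 7-joint arm with a two-finger parallel gripper is mounted at the origin on the work surface. World frame = base frame: x ahead of the robot, y to its left, z up, the work surface at z = 0. Lengths are in m, angles in degrees, forces in N, time in s.
With the tool pointing down it reaches from about 0.425 to 0.875 m from the base axis. Payload 4.7 kg.
Tool frame: the origin (TCP) lies at the very end of the fingers, on their centre line; the grasp point (between the pads) lies behind it (env.pinch_z is the z of the grasp point in the tool frame, in m); z points along the fingers, y is the direction in which the jaws open and shut (so a half turn about z gives the same grasp; the last joint's range is limited). The gripper opens to 87 mm and grips with 3 to 60 N. Pads are 19 mm wide; open, the fingers measure 117 mm over their backs; the gripper's body (75 mm by 190 mm) begins 51 mm behind the grasp point.
Start: joints at [66.01, 18.392, -4.016, 83.108, 1.295, 78.541, -3.26], TCP at [0.273, -0.59, 0.223] pointing down, gripper open.
Joint ranges: [-163.93, 163.93], [-17.29, 119.83], [-79.2, 71.16], [3.27, 140.29], [-89.18, 269.18], [5.43, 117.66], [-154.24, 154.24]. Speed limits (degrees/s): [147.25, 147.25, 180, 180, 180, 180, 180].

INTERFACE

Orientations are given as [roll, pitch, yaw] about the fixed x, y, z axes, in that order (R = Rz(yaw) Ry(pitch) Rx(roll)).
In Python, from cell import readout, read_camera, env gives the robot as it stands. The module is installed in compiled form; this text tells all that it offers.
- The arm moves only by the tool servo_tool, never from a script. Its argument "plan" is a list that holds one entry, the list of rows, each a list of 5 numbers: the finger opening in m, from 0 to 0.087, then the shift along the tool's x, y, z in m, then the turn about the tool's z in rad. In form: [[[jaw, x, y, z, yaw], ...]]. A call has 1 to 12 rows; each row is the pose to reach, as a shift and turn from the pose measured when the call began, along the tool's axes at that moment; what a row does not reach only later rows make up. A row lasts 1/12 s, in which the tool goes at most 41.7 mm and 7.16 degrees, less where a joint would pass 70% of its speed; a pose out of reach is approached as far as the arm can. A call with a gripper value outside its range is refused whole. The fingers move at their own pace and stop on an object; "force" is the grip in N (left out, the last holds). Time passes only in rows, so rows that repeat a pose let the fingers close. It gives the time, the measured TCP pose, the force and the opening at its end, in the units of the state.
- readout.get_obs(): the state, without advancing time (a new reading comes with each control period).
- read_camera(name): name is "side" or "top" or "wrist"; returns a dict with "image" (400x640x3 uint8, red, green, blue), "range_z" (400x640 float32, m along the optical axis (not along the pixel's ray), 0 where there is no reading), "mtx" (3x3 intrinsics, pixels), "camera_from_world" (4x4, takes a point from world to camera coordinates). Camera axes: x right, y up, looking along -z (the intrinsics and any distortion apply to the point x, -y, -z); pixel columns grow to the right and rows downward; lengths in m; the calibration is good to about 2 mm. The wrist camera is an equidistant fisheye: a pixel r from the principal point sees the ray r / f radians off the axis. A picture is of the moment at which its call begins.
- env.sign_off(): hands the job in, once; it reports no verdict.
The state is a dict: "time_s": time; "qpos": joint angles; "joint_velocities": joint speeds; "effort": joint torques, N m; "tool_pos": TCP position; "tool_rot": TCP orientation; "force": force on the tool from outside, world axes, zero at the start; "wrist_torque": the same for the moment, N m; "grip_width": finger opening in m.
Only numpy, scipy, OpenCV 4.12 (cv2) and the standard library are available. Lean on these libraries where they do the work, as an engineer would, in place of code of your own. Each camera call takes 0.05 s, during which the arm holds its last target. There are 200 camera calls.

TASK

The lid of the white container has been laid on but not snapped: press its four raised rim sections down one at a time, each until it is snapped fully home, working with the fingertips from above. Pick nothing up, leave the container standing where it is, and do not disturb the weight, the tumbler or the gasket rings beside it.

Things in the scene. Friction and masses are not known exactly. Their poses are not given: they have to be found in the camera images.
- container: white plastic storage container with a grey snap lid, loose on the shelf, about 0.85 kg, 160 (its x) x 120 (its y) x 70 mm tall without the lid sections. Origin: centre of its underside; z up. The lid's fixed middle panel (100 x 60 mm, top 75 to 77 mm above the shelf) is framed by four separate grey rim sections, each 28 mm wide. All four stand up 7 mm at the start, their tops 87 mm above the shelf; shut, their tops are 80 mm above it
- rim_front_top (a point): centre of the top face of the rim section along the -x end of the container; the flat bar is 120 mm long along the container's y, 28 mm wide, and its axes are parallel to the container's; the point moves down with the section
- rim_front (a joint): how far that section is pressed down: 0 raised, 0.007 m shut. It slides straight down in a tight fit that resists with about 7 to 9 N all the way to a hard stop, and it stays where it is left, so it must be pressed right to the stop
- rim_back_top (a point): centre of the top face of the rim section along the +x end of the container; the flat bar is 120 mm long along the container's y, 28 mm wide, and its axes are parallel to the container's; the point moves down with the section
- rim_back (a joint): how far that section is pressed down: 0 raised, 0.007 m shut. It slides straight down in a tight fit that resists with about 7 to 9 N all the way to a hard stop, and it stays where it is left, so it must be pressed right to the stop
- rim_left_top (a point): centre of the top face of the rim section along the +y side of the container; the flat bar is 100 mm long along the container's x, 28 mm wide, and its axes are parallel to the container's; the point moves down with the section
- rim_left (a joint): how far that section is pressed down: 0 raised, 0.007 m shut. It slides straight down in a tight fit that resists with about 7 to 9 N all the way to a hard stop, and it stays where it is left, so it must be pressed right to the stop
- rim_right_top (a point): centre of the top face of the rim section along the -y side of the container; the flat bar is 100 mm long along the container's x, 28 mm wide, and its axes are parallel to the container's; the point moves down with the section
- rim_right (a joint): how far that section is pressed down: 0 raised, 0.007 m shut. It slides straight down in a tight fit that resists with about 7 to 9 N all the way to a hard stop, and it stays where it is left, so it must be pressed right to the stop
- weight_mid (a point): turned steel pressure regulator weight, 40 mm diameter, 46 mm tall, loose, a bystander; point at its axis half-way up
- tumbler_mid (a point): open steel tumbler, 70 mm across the rim, 100 mm tall, loose and upright, a bystander; point on its axis half-way up
- gasket_low: lower of two stacked silicone gasket rings, 84 mm outer and 64 mm inner diameter, 10 mm thick, loose, a bystander; origin at the centre of its underside
- gasket_top: upper of the two gasket rings, same size; origin at the centre of its underside
Things that resemble listed ones, but are neither listed nor needed, are in the scene too. Of the things that look like the container, take the one that is farthest to the robot's right at the start.

How it is judged (in metres and radians):
On the way, in this order (a step that is already met when the one before it is completed fails the run):
1. one rim section shut, closed one at a time in any order ((value of joint rim_front above 0.0055 m or value of joint rim_back above 0.0055 m or value of joint rim_left above 0.0055 m or value of joint rim_right above 0.0055 m)), for 0.1 s.
2. two rim sections shut, closed one at a time in any order ((value of joint each of rim_front, rim_back above 0.0055 m or value of joint each of rim_front, rim_left above 0.0055 m or value of joint each of rim_front, rim_right above 0.0055 m or value of joint each of rim_back, rim_left above 0.0055 m or value of joint each of rim_back, rim_right above 0.0055 m or value of joint each of rim_left, rim_right above 0.0055 m)), for 0.1 s.
3. three rim sections shut, closed one at a time in any order ((value of joint each of rim_front, rim_back, rim_left above 0.0055 m or value of joint each of rim_front, rim_back, rim_right above 0.0055 m or value of joint each of rim_front, rim_left, rim_right above 0.0055 m or value of joint each of rim_back, rim_left, rim_right above 0.0055 m)), for 0.1 s.
4. all four rim sections shut, closed one at a time in any order (value of joint each of rim_front, rim_back, rim_left, rim_right above 0.0055 m), for 0.1 s.
At the end, for the whole second after the job is handed in: All four rim sections are pressed at least 5.5 of their 7 mm; the container stands flat, still and within 30 mm of where it was; weight, tumbler and both rings stand upright within 20 mm of where they were (all of step 4 and angle between container's own z axis and vertical below 0.05 rad and height (world z) of container below 0.005 m and distance of container from where it was at the start of the episode below 0.03 m and linear speed of container below 0.02 m/s and distance of each of weight_mid, tumbler_mid, gasket_low, gasket_top from where it was at the start of the episode below 0.02 m and angle between each of weight_mid, tumbler_mid, gasket_low, gasket_top's own z axis and vertical below 0.1 rad); the robot touches nothing.
It fails at once if the container is lifted more than 10 mm off the shelf (height (world z) of container above 0.01 m).
It fails at once if the container is tipped by more than 0.15 rad (angle between container's own z axis and vertical above 0.15 rad).
It fails at once if the container is shifted by more than 40 mm (distance of container from where it was at the start of the episode above 0.04 m).
It fails at once if the weight, the tumbler or a gasket ring is lifted, carried or knocked more than 30 mm away (distance of any of weight_mid, tumbler_mid, gasket_low, gasket_top from where it was at the start of the episode above 0.03 m).
It also fails if it takes over 53 s, if anything falls off the work surface, if the arm or the gripper's body presses on something with over 40 N, if the wrist force passes 120 N, or if a joint passes its speed limit or range.

## Working session

There is one attempt and no reset: what is moved stays moved. The work goes in short steps, Python scripts to look and compute and a tool call to move; the robot and the scene stay as the last step left them, time stands still between calls to the robot, and variables do not carry over. Pictures are saved under pics/ and viewed, about 8 in all and at most 12, crops included, and the job is handed in when it is done.

Besides the shell and the picture viewer there is one more tool, called after ">>>" as a command line: name --argument value ..., lists and objects as JSON in quotes. servo_tool: Moves the arm, as the interface text tells. Its arguments: {"type":"object","properties":{"plan":{"type":"array"},"force":{"type":"number"}},"required":["plan"]}

```bash
mkdir -p pics; cat > h.py <<'E'
import numpy as np, cv2
from cell import readout, read_camera, env
def snap(n, f):
    c=read_camera(n); np.savez(f'pics/{f}.npz',**c); cv2.imwrite(f'pics/{f}.png',c['image'][:,:,::-1]); return c
def world(c):
    "per-pixel world points from depth (pinhole cameras)"
    K=c['mtx']; z=c['range_z']; v,u=np.mgrid[:z.shape[0],:z.shape[1]]
    P=np.stack([(u-K[0,2])/K[0,0]*z,-(v-K[1,2])/K[1,1]*z,-z,np.ones_like(z)],-1)
    return (P@np.linalg.inv(c['camera_from_world']).T)[...,:3]
def ray(c,u,v,h):
    K=c['mtx'];M=np.linalg.inv(c['camera_from_world'])
    d=M[:3,:3]@np.array([(u-K[0,2])/K[0,0],-(v-K[1,2])/K[1,1],-1]);o=M[:3,3]
    return o+d*(h-o[2])/d[2]
E
python3 - <<'E'
from h import *
o=readout.get_obs()
for k,v in o.items(): print(k,np.round(v,4))
t=snap('top','top0'); s=snap('side','side0')
for c in (t,s):print(np.linalg.inv(c['camera_from_world'])[:3].round(3).tolist(),(c['range_z']>0).mean())
E
```

```text
time_s 0.0
qpos [66.01   18.4375 -4.0157 83.1761  1.296  78.5403 -3.2605]
joint_velocities [ 0.0365 -0.0486 -0.0794  0.0244  0.0213  0.0738  0.0666]
effort [ 4.00000e-04 -4.91281e+01 -4.03500e-01 -3.12526e+01 -6.40000e-02
  4.39000e-02  2.00000e-04]
tool_pos [ 0.2723 -0.5896  0.2215]
tool_rot [-1.798915e+02  6.800000e-03  2.479960e+01]
force [ 0.4673 -0.3293  0.709 ]
wrist_torque [0.0338 0.02   0.0588]
grip_width 0.0869
[[-0.01, 0.999, -0.036, 0.472], [-0.999, -0.011, -0.03, 0.068], [-0.031, 0.036, 0.999, 0.832]] 0.99590234375
[[0.988, 0.077, -0.133, 0.407], [-0.153, 0.585, -0.797, -0.576], [0.017, 0.807, 0.59, 0.565]] 0.99593359375
```

View pics/top0.png

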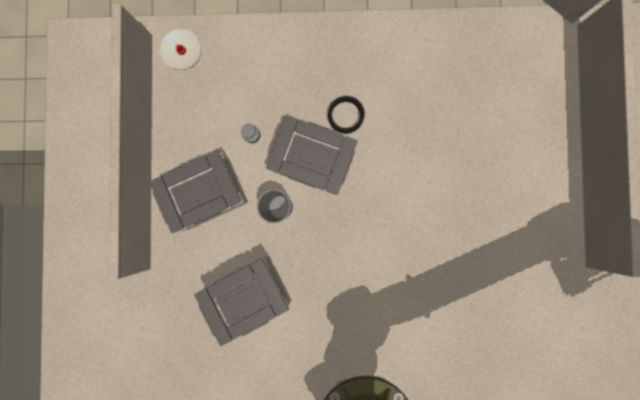

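View pics/side0.png

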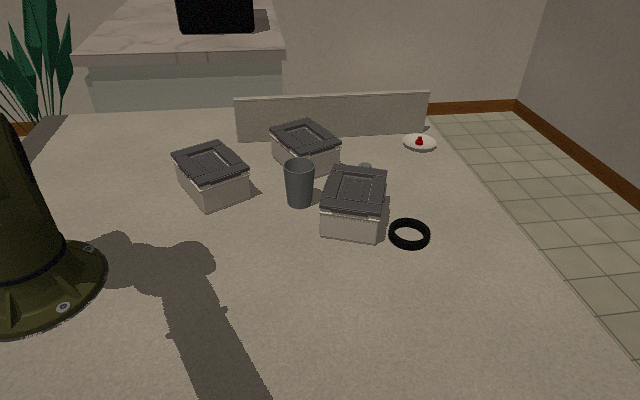

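Top view (image up = +x, right = −y): three look-alike containers at pixels (311,155), (198,190) and (242,300). The one at (311,155) is farthest right (most −y), next to the gasket (346,114), weight (250,133) and tumbler (275,205). There are wall panels at about (135,150) and (605,150). The side view shows the same container at (355,200). I'll measure it and confirm with a crop.

```bash
python3 - <<'E'
from h import *
t=dict(np.load('pics/top0.npz')); s=dict(np.load('pics/side0.npz'))
W=world(t); S=world(s)
for n,(u,v) in dict(C1=(311,155),C2=(198,190),C3=(242,300),weight=(250,133),ring=(346,100),shelf=(420,120),shelf2=(350,230)).items(): print(n,W[v,u].round(4), ray(t,u,v,.08).round(3))
for n,r in dict(L=W[10:270,115:155],R=W[5:270,578:632],top=W[0:25,540:610]).items():
    p=r.reshape(-1,3); p=p[p[:,2]>.04]; print(n,len(p),p.min(0).round(3) if len(p) else '',p.max(0).round(3) if len(p) else '')
# container C1 top points in both views
for nm,A in (('top',W),('side',S)):
    c=W[155,311]; m=(np.hypot(A[...,0]-c[0],A[...,1]-c[1])<.12)&(A[...,2]>.079)&(A[...,2]<.1)
    m=m.astype(np.uint8); n,l,st,ce=cv2.connectedComponentsWithStats(m)
    k=1+st[1:,4].argmax(); P=A[l==k]
    q=cv2.minAreaRect((P[:,:2]*1000).astype(np.float32)); print(nm,len(P),q,'z pct',np.percentile(P[:,2],[5,25,50,75,95]).round(4))
big=np.hstack([cv2.resize(t['image'][95:215,230:390],(400,300),interpolation=2),cv2.resize(s['image'][145:265,290:450],(400,300),interpolation=2)])
cv2.imwrite('pics/crop.png',big[:,:,::-1])
# overall tall things
m=(W[...,2]>.12);print('tall',np.argwhere(m).min(0),np.argwhere(m).max(0))
E
```

```text
C1 [0.5961 0.1127 0.0755] [0.595 0.112 0.08 ]
C2 [0.5253 0.3519 0.0761] [0.525 0.35  0.08 ]
C3 [0.2953 0.2587 0.0766] [0.296 0.258 0.08 ]
weight [0.6514 0.2481 0.0463] [0.644 0.24  0.08 ]
ring [0.7309 0.0357 0.0134] [0.71  0.038 0.08 ]
shelf [ 6.854e-01 -1.336e-01  4.000e-04] [ 0.665 -0.114  0.08 ]
shelf2 [0.4352 0.0297 0.0016] [0.439 0.033 0.08 ]
L 7379 [0.355 0.068 0.04 ] [0.898 0.502 0.832]
R 10189 [ 0.35  -0.509  0.04 ] [0.918 0.068 0.832]
top 630 [ 0.472 -0.495  0.04 ] [0.933 0.068 0.832]
top 3077 ((597.6982421875, 111.01412963867188), (166.317138671875, 126.13256072998047), 68.95948028564453) z pct [0.0844 0.0862 0.0871 0.0881 0.0893]
side 1999 ((597.2955932617188, 112.79547882080078), (171.59939575195312, 125.84070587158203), 69.26680755615234) z pct [0.0816 0.0853 0.0861 0.0868 0.0876]
tall [0 1] [399 639]
```

View pics/crop.png

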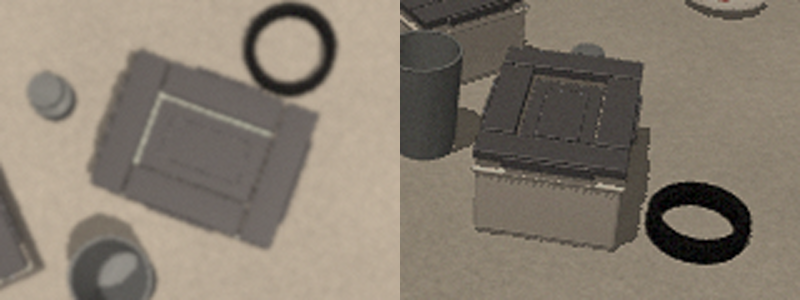

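The crop confirms it: container C1's rim is about 87 mm high in both views, centred near (0.5975, 0.112), with its long axis at 69°. Next I'll check the wall panels before the transfer and refine the bar centres.

```bash
python3 - <<'E'
from h import *
t=dict(np.load('pics/top0.npz')); W=world(t); W[t['range_z']==0]=np.nan
for n,r in dict(L=W[:,100:160],R=W[:,560:640]).items():
    p=r.reshape(-1,3); p=p[(p[:,2]>.03)&(p[:,2]<.7)]
    for a in np.arange(.03,.3,.03):
        q=p[(p[:,2]>a)&(p[:,2]<a+.03)]
        if len(q)>10: print(n,round(a,2),len(q),np.percentile(q,2,axis=0).round(3),np.percentile(q,98,axis=0).round(3))
print('pinch',env.pinch_z)
# side tops of tumbler
p=W[185:225,255:295].reshape(-1,3); p=p[p[:,2]>.085]; print('tumbler',p.mean(0),p.min(0),p.max(0))
o=readout.get_obs(); T=o['tool_pos']; y=np.radians(o['tool_rot'][2])
X=np.array([np.cos(y),np.sin(y)]);Y=np.array([np.sin(y),-np.cos(y)])
c=np.array([.5975,.112]);a=np.radians(69.1);l=np.array([np.cos(a),np.sin(a)]);w=np.array([l[1],-l[0]])
for n,p in dict(Ea=c+.065*l,Eb=c-.065*l,Sa=c+.045*w,Sb=c-.045*w).items():
    d=p-T[:2]; print(n,p.round(4),'shift',(d@X).round(4),(d@Y).round(4))
E
```

```text
L 0.03 1759 [0.361 0.488 0.031] [0.887 0.491 0.059]
L 0.06 2136 [0.361 0.432 0.061] [0.886 0.491 0.089]
L 0.09 2229 [0.362 0.488 0.091] [0.888 0.491 0.119]
L 0.12 3123 [0.361 0.488 0.121] [0.887 0.506 0.132]
R 0.03 2859 [ 0.362 -0.495  0.031] [ 0.924 -0.455  0.059]
R 0.06 3034 [ 0.361 -0.495  0.061] [ 0.907 -0.475  0.089]
R 0.09 3278 [ 0.361 -0.495  0.091] [ 0.883 -0.49   0.119]
R 0.12 3645 [ 0.362 -0.509  0.121] [ 0.869 -0.491  0.133]
pinch -0.0187
tumbler [0.49110693 0.19352408 0.09742481] [0.45688762 0.15326499 0.08549685] [0.52394234 0.22218577 0.1029421 ]
Ea [0.6207 0.1727] shift 0.636 -0.546
Eb [0.5743 0.0513] shift 0.5429 -0.4552
Sa [0.6395 0.0959] shift 0.6209 -0.4684
Sb [0.5555 0.1281] shift 0.558 -0.5328
```

>>> servo_tool --plan '[[[0,0.03,-0.025,0,-0.06],[0,0.055,-0.046,0,-0.12],[0,0.082,-0.068,0,-0.18],[0,0.109,-0.091,0,-0.24],[0,0.136,-0.114,0,-0.3],[0,0.163,-0.137,0,-0.36],[0,0.19,-0.16,0,-0.42],[0,0.217,-0.182,0,-0.48],[0,0.244,-0.205,0,-0.54],[0,0.271,-0.228,0,-0.6],[0,0.298,-0.25,0,-0.66],[0,0.325,-0.273,0,-0.72]]]' --force 20

```text
time_s: 1.1
tool_pos: [0.4531, -0.2039, 0.2218]
tool_rot: [-179.9, -0.0, 66.2]
force: [0.5, 0.2, -0.0]
grip_width: 0.0149
```

```bash
cat > go.py <<'E'
from h import *
o=readout.get_obs(); T=o['tool_pos']; y=np.radians(o['tool_rot'][2])
print(o['time_s'],T.round(4),np.round(o['tool_rot'],2),'F',np.round(o['force'],1),o['grip_width'],'turn',round(-np.radians(69.1-o['tool_rot'][2]),3))
X=np.array([np.cos(y),np.sin(y)]);Y=np.array([np.sin(y),-np.cos(y)])
import json,os
cx,cy,an=json.load(open('c.json')) if os.path.exists('c.json') else (.5975,.112,69.1)
c=np.array([cx,cy]);a=np.radians(an);l=np.array([np.cos(a),np.sin(a)]);w=np.array([l[1],-l[0]])
for n,p in dict(Ea=c+.065*l,Eb=c-.065*l,Sa=c+.045*w,Sb=c-.045*w).items():
    d=p-T[:2]; print(n,p.round(4),'shift',(d@X).round(4),(d@Y).round(4))
E
python3 go.py
```

```text
1.1 [ 0.4531 -0.2039  0.2218] [-1.7991e+02 -4.0000e-02  6.6200e+01] F [ 0.5  0.2 -0. ] 0.014905479064808252 turn -0.051
Ea [0.6207 0.1727] shift 0.4123 0.0014
Eb [0.5743 0.0513] shift 0.2824 0.008
Sa [0.6395 0.0959] shift 0.3496 0.0496
Sb [0.5555 0.1281] shift 0.3451 -0.0402
```

>>> servo_tool --plan '[[[0,0.03,0.001,0,-0.05],[0,0.065,0.002,0,-0.05],[0,0.1,0.003,0,-0.05],[0,0.135,0.004,0,-0.05],[0,0.17,0.005,0.02,-0.05],[0,0.205,0.006,0.04,-0.05],[0,0.24,0.007,0.06,-0.05],[0,0.27,0.008,0.08,-0.05],[0,0.283,0.008,0.1,-0.05],[0,0.283,0.008,0.11,-0.05],[0,0.283,0.008,0.115,-0.05],[0,0.283,0.008,0.115,-0.05]]]'

```text
time_s: 2.1
tool_pos: [0.5733, 0.0503, 0.1056]
tool_rot: [-179.8, 0.1, 69.0]
force: [0.9, -0.3, -1.0]
grip_width: 0.0007
```

```bash
python3 go.py; python3 -c "
from h import *
c=snap('side','side1');b=cv2.resize(c['image'][100:280,270:510],(800,600),interpolation=2);cv2.imwrite('pics/s1.png',b[:,:,::-1])"
```

```text
2.1 [0.5733 0.0503 0.1056] [-1.7977e+02  7.0000e-02  6.9000e+01] F [ 0.9 -0.3 -1. ] 0.0006673798512867996 turn -0.002
Ea [0.6207 0.1727] shift 0.1313 0.0004
Eb [0.5743 0.0513] shift 0.0013 0.0006
Sa [0.6395 0.0959] shift 0.0663 0.0455
Sb [0.5555 0.1281] shift 0.0662 -0.0445
```

View pics/s1.png

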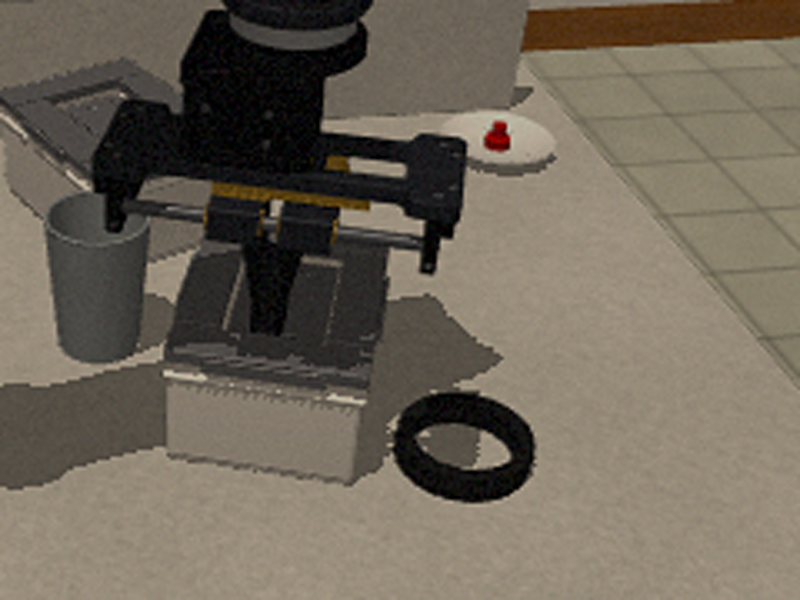

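The fingertips (crop pixel 265,330) are above the centre of the near end bar, and the body is clear of the tumbler. I'll press this one first.

>>> servo_tool --plan '[[[0,0.001,0.001,0.008,0],[0,0.001,0.001,0.014,0],[0,0.001,0.001,0.017,0],[0,0.001,0.001,0.019,0],[0,0.001,0.001,0.021,0],[0,0.001,0.001,0.022,0],[0,0.001,0.001,0.023,0],[0,0.001,0.001,0.024,0],[0,0.001,0.001,0.025,0],[0,0.001,0.001,0.025,0]]]'

```text
time_s: 2.98
tool_pos: [0.5752, 0.0499, 0.0828]
tool_rot: [-179.9, 0.1, 68.9]
force: [-2.7, -1.0, 5.1]
grip_width: 0.0005
```

>>> servo_tool --plan '[[[0,0,0,0.002,0],[0,0,0,0.003,0],[0,0,0,0.004,0],[0,0,0,0.005,0],[0,0,0,0.006,0],[0,0,0,0.006,0]]]'

```text
time_s: 3.48
tool_pos: [0.5752, 0.0499, 0.0795]
tool_rot: [-179.9, 0.2, 68.9]
force: [-6.3, -0.3, 15.6]
grip_width: 0.0008
```

>>> servo_tool --plan '[[[0,0,0,0.002,0],[0,0,0,0.004,0],[0,0,0,0.005,0],[0,0,0,0.005,0]]]'

```text
time_s: 3.82
tool_pos: [0.5753, 0.0499, 0.0788]
tool_rot: [-180.0, 0.3, 68.9]
force: [-10.7, -1.9, 25.5]
grip_width: 0.0006
```

>>> servo_tool --plan '[[[0,0,0,-0.015,0],[0,0,0,-0.03,0],[0,0.03,0,-0.03,0],[0,0.06,-0.001,-0.03,0],[0,0.09,-0.002,-0.03,0],[0,0.115,-0.002,-0.03,0],[0,0.131,-0.002,-0.03,0],[0,0.131,-0.002,-0.025,0],[0,0.131,-0.002,-0.018,0],[0,0.131,-0.002,-0.015,0],[0,0.131,-0.002,-0.015,0]]]'

```text
time_s: 4.73
tool_pos: [0.6197, 0.1704, 0.0914]
tool_rot: [-179.9, 0.5, 68.8]
force: [-0.4, -0.3, -0.1]
grip_width: -0.0003
```

```bash
python3 go.py; python3 - <<'E'
from h import *
c=snap('side','side2'); S=world(c); 
for n,p in dict(Eb=(.5743,.0513),E_end=(.56,.056),E_end2=(.54,.064),Sa=(.6395,.0959),Sb=(.5555,.1281)).items():
    m=(np.hypot(S[...,0]-p[0],S[...,1]-p[1])<.012)&(S[...,2]>.06)&(S[...,2]<.1); print(n,m.sum(),np.median(S[m],axis=0).round(4))
E
```

```text
4.7333 [0.6197 0.1704 0.0914] [-179.88    0.46   68.79] F [-0.4 -0.3 -0.1] -0.00026893284142156637 turn -0.005
Ea [0.6207 0.1727] shift 0.0025 0.0001
Eb [0.5743 0.0513] shift -0.1275 0.0008
Sa [0.6395 0.0959] shift -0.0622 0.0454
Sb [0.5555 0.1281] shift -0.0627 -0.0446
Eb 72 [0.5742 0.0507 0.0791]
E_end 74 [0.5595 0.0548 0.0789]
E_end2 73 [0.5393 0.0642 0.079 ]
Sa 61 [0.6388 0.0965 0.0862]
Sb 60 [0.5564 0.1276 0.0865]
```

The depth image shows Eb down at 79 mm and the side bars still at 86 mm. Now pressing Ea.

>>> servo_tool --plan '[[[0,0.002,0,0.003,0],[0,0.002,0,0.005,0],[0,0.002,0,0.007,0],[0,0.002,0,0.009,0],[0,0.002,0,0.011,0],[0,0.002,0,0.013,0],[0,0.002,0,0.014,0],[0,0.002,0,0.015,0],[0,0.002,0,0.016,0],[0,0.002,0,0.016,0]]]'

```text
time_s: 5.62
tool_pos: [0.6212, 0.1712, 0.0795]
tool_rot: [180.0, 0.5, 68.7]
force: [-6.3, -3.8, 16.7]
grip_width: 0.0007
```

>>> servo_tool --plan '[[[0,0,0,0.002,0],[0,0,0,0.004,0],[0,0,0,0.005,0],[0,0,0,0.005,0]]]'

```text
time_s: 5.95
tool_pos: [0.6213, 0.1712, 0.079]
tool_rot: [179.9, 0.6, 68.7]
force: [-9.3, -3.0, 22.6]
grip_width: 0.0003
```

>>> servo_tool --plan '[[[0,0,0,-0.015,0],[0,0,0,-0.03,0],[0,-0.02,0.014,-0.03,0],[0,-0.04,0.028,-0.03,0],[0,-0.057,0.04,-0.03,0],[0,-0.064,0.045,-0.03,0],[0,-0.064,0.045,-0.025,0],[0,-0.064,0.045,-0.018,0],[0,-0.064,0.045,-0.015,0],[0,-0.064,0.045,-0.015,0]]]'

```text
time_s: 6.78
tool_pos: [0.6384, 0.0975, 0.0932]
tool_rot: [-180.0, 0.6, 68.9]
force: [-0.0, 0.3, 0.5]
grip_width: 0.0002
```

```bash
python3 go.py; python3 - <<'E'
from h import *
c=snap('side','side3'); S=world(c); 
for n,p in dict(Ea=(.6207,.1727),Eb=(.5743,.0513),Sa=(.6395,.0959),Sb=(.5555,.1281)).items():
    m=(np.hypot(S[...,0]-p[0],S[...,1]-p[1])<.012)&(S[...,2]>.06)&(S[...,2]<.1); print(n,m.sum(),np.median(S[m],axis=0).round(4))
E
```

```text
6.7833 [0.6384 0.0975 0.0932] [-179.97    0.58   68.86] F [-0.   0.3  0.5] 0.00024271863699599144 turn -0.004
Ea [0.6207 0.1727] shift 0.0637 -0.0437
Eb [0.5743 0.0513] shift -0.0663 -0.0431
Sa [0.6395 0.0959] shift -0.0011 0.0016
Sb [0.5555 0.1281] shift -0.0015 -0.0884
Ea 58 [0.6205 0.1716 0.0789]
Eb 70 [0.5738 0.0506 0.0788]
Sa 57 [0.6372 0.0898 0.0872]
Sb 56 [0.5555 0.1276 0.0863]
```

>>> servo_tool --plan '[[[0,-0.001,0.002,0.004,0],[0,-0.001,0.002,0.007,0],[0,-0.001,0.002,0.009,0],[0,-0.001,0.002,0.011,0],[0,-0.001,0.002,0.013,0],[0,-0.001,0.002,0.015,0],[0,-0.001,0.002,0.016,0],[0,-0.001,0.002,0.017,0],[0,-0.001,0.002,0.018,0],[0,-0.001,0.002,0.018,0]]]'

```text
time_s: 7.67
tool_pos: [0.6405, 0.097, 0.0794]
tool_rot: [179.9, 0.5, 68.9]
force: [-7.2, -0.8, 18.0]
grip_width: 0.0003
```

>>> servo_tool --plan '[[[0,0,0,0.002,0],[0,0,0,0.004,0],[0,0,0,0.005,0],[0,0,0,0.005,0]]]'

```text
time_s: 8.0
tool_pos: [0.6407, 0.0971, 0.079]
tool_rot: [179.8, 0.6, 68.9]
force: [-9.2, -3.1, 23.0]
grip_width: 0.0005
```

>>> servo_tool --plan '[[[0,0,0,-0.015,0],[0,0,0,-0.03,0],[0,0,-0.025,-0.03,0],[0,-0.001,-0.05,-0.03,0],[0,-0.002,-0.075,-0.03,0],[0,-0.002,-0.09,-0.03,0],[0,-0.002,-0.09,-0.025,0],[0,-0.002,-0.09,-0.018,0],[0,-0.002,-0.09,-0.015,0],[0,-0.002,-0.09,-0.015,0]]]'

```text
time_s: 8.83
tool_pos: [0.5562, 0.1268, 0.0923]
tool_rot: [179.9, 0.7, 68.8]
force: [0.6, -0.7, -0.1]
grip_width: 0.0007
```

```bash
python3 go.py; python3 - <<'E'
from h import *
c=snap('side','side4'); S=world(c); 
for n,p in dict(Ea=(.6207,.1727),Eb=(.5743,.0513),Sa=(.6395,.0959),Sb=(.5555,.1281)).items():
    m=(np.hypot(S[...,0]-p[0],S[...,1]-p[1])<.012)&(S[...,2]>.06)&(S[...,2]<.1); print(n,m.sum(),np.median(S[m],axis=0).round(4))
b=cv2.resize(c['image'][100:280,270:510],(800,600),interpolation=2);cv2.imwrite('pics/s4.png',b[:,:,::-1])
E
```

```text
8.8333 [0.5562 0.1268 0.0923] [179.92   0.67  68.82] F [ 0.6 -0.7 -0.1] 0.0007375520340585117 turn -0.005
Ea [0.6207 0.1727] shift 0.0661 0.0435
Eb [0.5743 0.0513] shift -0.0639 0.0442
Sa [0.6395 0.0959] shift 0.0013 0.0888
Sb [0.5555 0.1281] shift 0.0009 -0.0012
Ea 58 [0.6203 0.1717 0.0788]
Eb 70 [0.5742 0.0503 0.0788]
Sa 64 [0.639  0.0951 0.0791]
Sb 44 [0.5543 0.1208 0.0871]
```

View pics/s4.png

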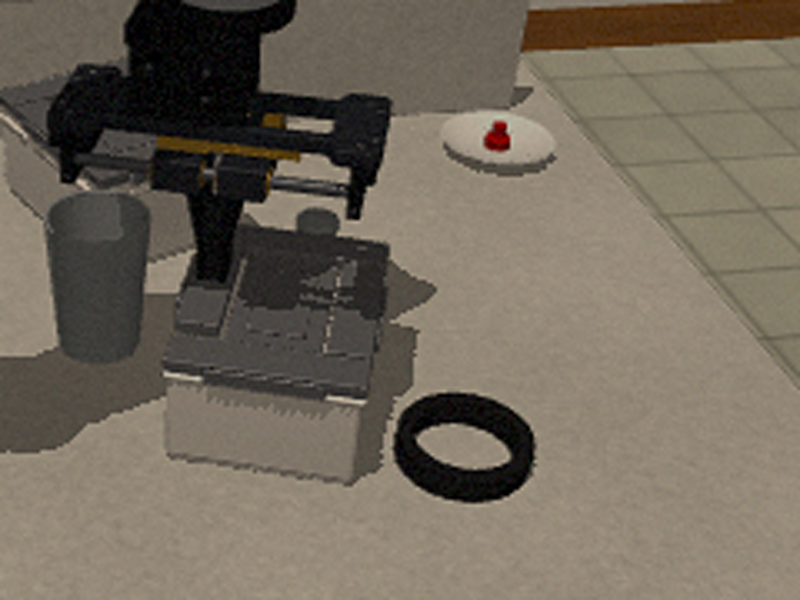

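Three bars are down and the tip (210,275) is over the last one. A gripper end piece at (68,180) is near the tumbler (100,205), so I'll check its height from depth first.

```bash
python3 - <<'E'
from h import *
c=dict(np.load('pics/side4.npz')); S=world(c)
for u,r in ((290,range(146,158,2)),(376,range(154,168,2))):
  for v in r: print(u,v,S[v,u].round(3))
E
```

```text
290 146 [0.467 0.122 0.182]
290 148 [0.467 0.122 0.178]
290 150 [0.467 0.124 0.173]
290 152 [0.467 0.125 0.167]
290 154 [0.466 0.123 0.164]
290 156 [0.481 0.304 0.055]
376 154 [0.619 0.065 0.187]
376 156 [0.62  0.065 0.182]
376 158 [0.62  0.064 0.179]
376 160 [ 0.407 -0.576  0.565]
376 162 [0.621 0.065 0.17 ]
376 164 [0.621 0.063 0.166]
376 166 [ 0.708  0.32  -0.001]
```

The hook bottom is at 0.163 m. After the 13 mm press it will be at about 0.15 m, well above the 0.10 m tumbler. Safe to press.

>>> servo_tool --plan '[[[0,0.001,-0.001,0.003,0],[0,0.001,-0.001,0.006,0],[0,0.001,-0.001,0.008,0],[0,0.001,-0.001,0.01,0],[0,0.001,-0.001,0.012,0],[0,0.001,-0.001,0.014,0],[0,0.001,-0.001,0.015,0],[0,0.001,-0.001,0.016,0],[0,0.001,-0.001,0.017,0],[0,0.001,-0.001,0.017,0]]]'

```text
time_s: 9.72
tool_pos: [0.5567, 0.1282, 0.0791]
tool_rot: [179.8, 0.7, 68.8]
force: [-7.5, -2.7, 21.0]
grip_width: 0.0004
```

>>> servo_tool --plan '[[[0,0,0,0.002,0],[0,0,0,0.004,0],[0,0,0,0.005,0],[0,0,0,0.005,0]]]'

```text
time_s: 10.05
tool_pos: [0.5568, 0.1282, 0.0784]
tool_rot: [179.8, 0.8, 68.8]
force: [-11.6, -3.3, 29.0]
grip_width: 0.0004
```

>>> servo_tool --plan '[[[0,0,0,-0.02,0],[0,0,0,-0.05,0],[0,0,0,-0.09,0],[0,-0.03,0,-0.12,0],[0,-0.07,0,-0.14,0],[0,-0.11,0,-0.14,0],[0,-0.15,0,-0.14,0],[0,-0.19,0,-0.14,0],[0,-0.22,0,-0.14,0],[0,-0.25,0,-0.14,0],[0,-0.25,0,-0.14,0],[0,-0.25,0,-0.14,0]]]'

```text
time_s: 11.05
tool_pos: [0.4661, -0.1046, 0.222]
tool_rot: [179.8, 0.8, 68.5]
force: [-0.7, 0.8, -0.8]
grip_width: 0.0008
```

```bash
python3 - <<'E'
from h import *
o=readout.get_obs();print(o['time_s'],o['tool_pos'],o['force'])
t0=dict(np.load('pics/top0.npz'));t=snap('top','top5');s=snap('side','side5');s0=dict(np.load('pics/side0.npz'))
for nm,a in (('side0',s0),('side5',s),('top0',t0),('top5',t)):
  S=world(a)
  for n,p in dict(Ea=(.6207,.1727),Eb=(.5743,.0513),Sa=(.6395,.0959),Sb=(.5555,.1281)).items():
    m=(np.hypot(S[...,0]-p[0],S[...,1]-p[1])<.012)&(S[...,2]>.06)&(S[...,2]<.1); print(nm,n,m.sum(),np.median(S[m][:,2]).round(4) if m.any() else '')
  m=(np.hypot(S[...,0]-.5975,S[...,1]-.112)<.12)&(S[...,2]>.068)&(S[...,2]<.1)
  n,l,st,ce=cv2.connectedComponentsWithStats(m.astype(np.uint8));P=S[l==1+st[1:,4].argmax()]
  print(nm,cv2.minAreaRect((P[:,:2]*1000).astype(np.float32)))
  for b,(x,y,r,lo) in dict(weight=(.645,.245,.04,.02),tumbler=(.491,.193,.045,.085),ring=(.705,.035,.06,.006)).items():
    q=S[(np.hypot(S[...,0]-x,S[...,1]-y)<r)&(S[...,2]>lo)&(S[...,2]<.105 if b=='tumbler' else S[...,2]<.06)]; print(nm,b,len(q),q.mean(0).round(4) if len(q) else '')
b=np.vstack([cv2.resize(s['image'][100:280,230:470],(400,300),interpolation=2),cv2.resize(t['image'][90:240,200:400],(400,300),interpolation=2)]);cv2.imwrite('pics/f.png',b[:,:,::-1])
E
```

```text
11.05 [ 0.46612217 -0.10463663  0.22196026] [-0.7358193   0.82223532 -0.83813204]
side0 Ea 82 0.0856
side0 Eb 75 0.0862
side0 Sa 61 0.0863
side0 Sb 59 0.0864
side0 ((597.3134155273438, 112.62842559814453), (171.86158752441406, 125.92417907714844), 69.02815246582031)
side0 weight 57 [0.6588 0.2573 0.0451]
side0 tumbler 401 [0.49   0.1879 0.0935]
side0 ring 666 [0.6971 0.0329 0.0159]
side5 Ea 41 0.0788
side5 Eb 70 0.0792
side5 Sa 61 0.0789
side5 Sb 58 0.0788
side5 ((597.107421875, 111.59075927734375), (169.28305053710938, 125.53477478027344), 68.87460327148438)
side5 weight 20 [0.6621 0.2474 0.043 ]
side5 tumbler 74 [0.4637 0.1747 0.0933]
side5 ring 666 [0.697  0.0327 0.0159]
top0 Ea 102 0.0874
top0 Eb 108 0.0874
top0 Sa 108 0.0875
top0 Sb 107 0.0874
top0 ((597.6727905273438, 110.93414306640625), (166.25869750976562, 126.21526336669922), 69.15206146240234)
top0 weight 258 [0.6552 0.2502 0.0384]
top0 tumbler 237 [0.4911 0.1935 0.0974]
top0 ring 559 [0.6987 0.0357 0.0183]
top5 Ea 102 0.0799
top5 Eb 104 0.0799
top5 Sa 102 0.08
top5 Sb 103 0.0801
top5 ((597.6649780273438, 110.78465270996094), (165.98483276367188, 126.32062530517578), 69.23690032958984)
top5 weight 263 [0.655  0.2501 0.0381]
top5 tumbler 240 [0.4914 0.1937 0.0972]
top5 ring 563 [0.6986 0.0357 0.0184]
```

View pics/f.png

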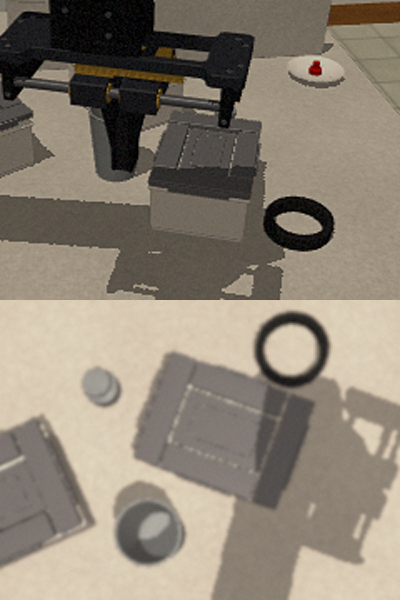

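The lid is now flat on all four sides in both views (crop pixels ~205,160 and ~225,430). The weight, tumbler and rings are where they were, and the arm is clear. Handing in.

```bash
python3 -c "
from h import *
print(env.sign_off())"
```

```text
the job is handed in; nothing more can be done
None
```

All four rim sections of the rightmost container are pressed fully down, and I handed the job in at about 11 s of robot time. I pressed them one at a time with closed fingertips: the two end bars, then the two side bars. Each was pushed to its hard stop with 23–29 N.

- **Rim heights:** the top camera's depth reads 79.9–80.1 mm on all four sections (87.4 mm before). The side camera reads 78.8–79.2 mm, about 1 mm lower, which is within its calibration.
- **Container:** it moved less than 0.3 mm in the top view. The side view shows about 1 mm.
- **Weight, tumbler and rings:** in the top view they moved less than 0.5 mm. In the final side view the arm blocked most of the tumbler and weight, so those readings are not usable. The side view did show the gasket rings unmoved.
- **Arm:** it was clear of everything, at a height of 0.22 m.

No check failed. The hand-in itself gives no verdict.

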